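# Level the potting scale

### The job

The round ceramic pot on the two-pan scale weighs 600 g. Choose the two steel weights that together match it (the small one is 200 g, the middle one 400 g, the large one 800 g), set them down gently, upright and side by side, in the empty pan so that the beam comes level with the pot still in its own pan.

Things in the scene. Friction and masses are not known exactly. Their poses are not given: they have to be found in the camera images.
- small_weight: The smallest of three steel cylindrical weights, 200 g: body 30 mm in diameter, 31 mm high, with a neck and a 16 mm round knob on top, 46 mm overall. Stands upright on the work surface, left or right of the scale. Origin: centre of its underside; z up. 
- middle_weight: The middle of three steel cylindrical weights, 400 g: body 40 mm in diameter, 38 mm high, with a neck and a 16 mm round knob on top, 53 mm overall. Stands upright on the work surface, left or right of the scale. Origin: centre of its underside; z up. The large one (not needed) is 54 mm in diameter, 58 mm overall.
- empty_pan: Empty round steel pan of the white scale: flat floor 140 mm wide, rim 5 mm higher, 160 mm wide. Origin: centre of the floor's upper face, 103 mm above the work surface at the start, 85 mm when level; it moves only up and down. x: level, across the beam, roughly away from the robot (turned up to 0.4 rad); y: along the beam to the pot's pan, 240 mm off; z up. The pot is 92 mm wide, its rim 147 mm up; index plate between the pans to 99 mm.
- beam (a joint): Tilt of the scale's beam, rad: 0 level, +0.15 with the empty pan fully up (the start, held there by the pot), -0.15 with it fully down. 0.01 rad is 1.2 mm of pan height. The empty pan stays up, or nearly so, until both weights stand in it, then sinks about 18 mm and settles within about a second.
Mind the look-alikes: they are no part of the job. Leave any purple or yellow look-alike of the middle_weight alone. What is shaped like the small_weight but blue is not meant.

How it is judged:
By the outcome, as a careful person would: the job done as asked, in the order asked, and still so for the second after the job is handed in, with the robot touching nothing.
It also fails if it takes over 61 s, if anything falls off the work surface, if the arm or the gripper's body presses on something with over 40 N, if the wrist force passes 120 N, or if a joint passes its speed limit or range.

### The arm

A 6-joint arm with a two-finger parallel gripper is mounted at the origin on the work surface. World frame = base frame: x ahead of the robot, y to its left, z up, the work surface at z = 0. Lengths are in m, angles in rad, forces in N, time in s.
With the tool pointing down it reaches from about 0.4 to 0.925 m from the base axis. Payload 3.4 kg.
Tool frame: the origin (TCP) lies on the centre line of the jaws, within the pads' length; the fingertips stand 25 mm ahead of it and the grasp point (between the pads) lies 6 mm ahead of it; z points along the fingers, x is the direction in which the jaws open and shut, and the axes are right-handed (so a half turn about z gives the same grasp; the last joint's range is limited). The gripper opens to 85 mm and grips with 20 to 120 N. Pads are 22 mm wide; open, the fingers measure 114 mm over their backs; the gripper's body (76 mm by 85 mm) begins 54 mm behind the grasp point. The pads swing forward as they close: fully open they stand 13 mm farther back than shut.
Start: joints at [-1.405, 0.307, 1.506, -0, 1.328, -0.073], TCP at [0.136, -0.559, 0.256] pointing down, gripper open.
Joint ranges: [-3.12, 3.12], [-1.05, 2.28], [0.14, 2.33], [-1.42, 4.57], [0.1, 2.73], [-2.68, 2.68]. Speed limits (rad/s): [2.57, 2.57, 3.14, 3.14, 3.14, 3.14].

### API

Orientations are given as a 3x3 rotation matrix whose columns are the frame's x, y, z axes.
In Python, from cell import * gives the robot as it stands.
- The arm moves only by the tool play_rows, never from a script. Its argument "targets" is a list of rows, each a list of 6 numbers: the shift along the tool's x, y, z each as a share of 3 cm, from -1 to 1, then the turn, a rotation vector about the tool's x, y, z each as a share of 0.15 rad, from -1 to 1. A call has 1 to 8 rows; each row shifts and turns the commanded pose from where the row before left it, along the tool's axes as they then stand; what a row does not reach is not made up. A row lasts 1/8 s, in which the tool goes at most 62.5 mm and 10.7 degrees, less where a joint would pass 70% of its speed; a pose out of reach is approached as far as the arm can. A call with a number of a shift or a turn outside -1 to 1 is refused whole. A call with a gripper value outside its range is refused whole. "grip" is the closure, from 0 (fully open) to 1 (shut), set as the call begins (left out, the last holds). The fingers move at their own pace and stop on an object; the grip force is fixed at half the most. Time passes only in rows, so rows that do not move let the fingers close. It gives the time, the measured TCP pose, the force and the opening at its end, in the units of the state.
- get_obs(): the state, without advancing time (a new reading comes with each control period).
- grab_frame(name): name is "side" or "top"; returns the picture (384x512x3 uint8, red, green, blue); there is no depth.
- camera_params(name): a dict with "mtx" (3x3 intrinsics, pixels), "R" (3x3) and "t" (3): a world point X has camera coordinates R X + t. Camera axes: x right, y down, z forward; pixel columns grow to the right and rows downward; lengths in m; the calibration is good to about 2 mm. A picture is of the moment at which its call begins. camera_params takes no time and is no camera call.
- hand_in(): hands the job in, once; it reports no verdict.
The state is a dict: "time": time; "joints": joint angles; "qvel": joint speeds; "effort": joint torques, N m; "eef_pos": TCP position; "eef_rot": TCP orientation; "ft_force": force on the tool from outside, world axes, zero at the start; "ft_torque": the same for the moment, N m; "grip_width": finger opening in m.
Only numpy, scipy, OpenCV 4.12 (cv2) and the standard library are available. Lean on these libraries where they do the work, as an engineer would, in place of code of your own. Each camera call takes 0.05 s, during which the arm holds its last target. There are 200 camera calls.

## Working session

There is one attempt and no reset: what is moved stays moved. The work goes in short steps, Python scripts to look and compute and a tool call to move; the robot and the scene stay as the last step left them, time stands still between calls to the robot, and variables do not carry over. Pictures are saved under pics/ and viewed, about 8 in all and at most 12, crops included, and the job is handed in when it is done.

Besides the shell and the picture viewer there is one more tool, called in YAML: its name, and indented under it one key for each argument. play_rows: Moves the arm, as the interface text tells. Its arguments: {"type":"object","properties":{"targets":{"type":"array","items":{"type":"array","items":{"type":"number"}}},"grip":{"type":"number"}},"required":["targets"]}

```bash
mkdir -p pics
python3 - <<'E'
from cell import *
import cv2
for n in("side","top"):
    cv2.imwrite(f"pics/{n}0.png",cv2.cvtColor(grab_frame(n),cv2.COLOR_RGB2BGR))
    p=camera_params(n);print(n,p["mtx"].round(1).tolist(),p["R"].round(3).tolist(),(-p["R"].T@p["t"]).round(3))
o=get_obs();print(o["eef_rot"].round(3).tolist(),o["time"],o["grip_width"])
E
```

```text
side [[351.7, 0.0, 246.5], [0.0, 351.7, 187.7], [0.0, 0.0, 1.0]] [[-0.788, -0.615, 0.008], [-0.489, 0.619, -0.615], [0.373, -0.488, -0.789]] [0.207 0.394 0.738]
top [[425.9, 0.0, 260.0], [0.0, 425.9, 193.2], [0.0, 0.0, 1.0]] [[0.013, -1.0, 0.012], [-0.997, -0.014, -0.075], [0.075, -0.01, -0.997]] [0.451 0.012 1.061]
[[0.237, -0.972, -0.0], [-0.972, -0.237, 0.002], [-0.002, -0.0, -1.0]] 0.1 0.08500009696730862
```

View pics/top0.png

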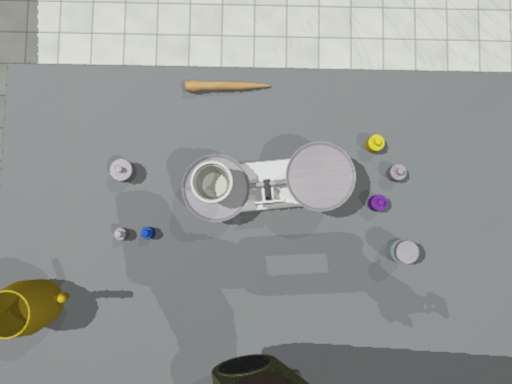

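View pics/side0.png

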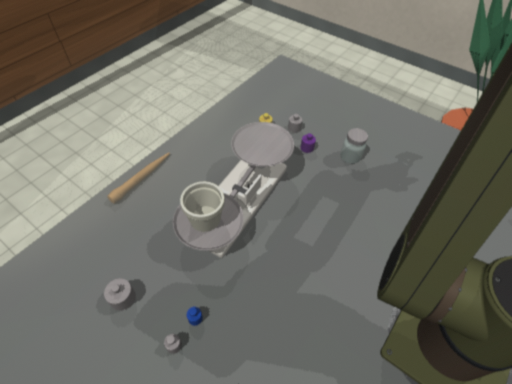

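Top view: empty pan at about (320,177), pot pan (216,188), and the pot at (212,182). Grey weights are at (121,170), which looks like the large one, (120,234), the small one, and (398,172), the middle one. Blue is at (148,232), yellow (376,143), purple (378,203), and a jar (405,252). The side view shows the middle weight at (295,123) and the small one at (172,343). Next I'll measure these from enlarged crops.

```bash
cat > h.py <<'E'
from cell import *
import cv2, numpy as np
def ray(n,u,v):
    p=camera_params(n);R=p["R"];c=-R.T@p["t"]
    d=R.T@np.linalg.solve(p["mtx"],[u,v,1.]);return c,d/np.linalg.norm(d)
def plane(n,uv,z):
    c,d=ray(n,*uv);return c+d*(z-c[2])/d[2]
def tri(a,b):
    (c1,d1),(c2,d2)=ray("top",*a),ray("side",*b)
    s=np.linalg.lstsq(np.c_[d1,-d2],c2-c1,rcond=None)[0]
    p,q=c1+s[0]*d1,c2+s[1]*d2;return (p+q)/2,np.linalg.norm(p-q)
def proj(n,X):
    p=camera_params(n);x=p["mtx"]@(p["R"]@np.asarray(X,float)+p["t"]);return x[:2]/x[2]
def crop(img,u,v,h,k):
    return cv2.resize(img[v-h:v+h,u-h:u+h],None,fx=k,fy=k,interpolation=cv2.INTER_CUBIC)
E
python3 - <<'E'
from h import *
T=cv2.imread("pics/top0.png");S=cv2.imread("pics/side0.png")
r1=np.hstack([crop(T,398,172,20,6),crop(T,120,234,20,6),crop(T,121,170,20,6)])
r2=np.hstack([crop(S,295,123,20,6),crop(S,172,343,20,6),crop(S,118,292,20,6)])
cv2.imwrite("pics/c1.png",np.vstack([r1,r2]))
hsv=cv2.cvtColor(T,cv2.COLOR_BGR2HSV)
for (u,v) in[(398,172),(120,234),(121,170),(320,177)]:
    h=17 if u!=320 else 40
    w=T[v-h:v+h,u-h:u+h].max(2); m=(w>105).astype(np.uint8)
    n,l,st,c=cv2.connectedComponentsWithStats(m)
    for i in range(1,n):
        if st[i,4]>20: print(u,v,st[i].tolist(),(c[i]+[u-h,v-h]).round(1))
for a,b,k in[((397.5,171.5),(295,118),'mid'),((121.5,232.5),(172,338.5),'small')]:print(k,*tri(a,b))
E
```

```text
398 172 [0, 0, 34, 34, 1077] [397.6 171.1]
120 234 [0, 0, 34, 34, 1038] [118.3 233.4]
121 170 [0, 0, 34, 34, 999] [118.5 168.7]
320 177 [0, 0, 80, 80, 5795] [316.5 174. ]
320 177 [63, 72, 17, 8, 59] [354.2 214. ]
mid [ 0.58339948 -0.32992454  0.04498228] 0.0013023886096748866
small [0.42844935 0.33211733 0.03118829] 0.0004893899962697588
```

View pics/c1.png

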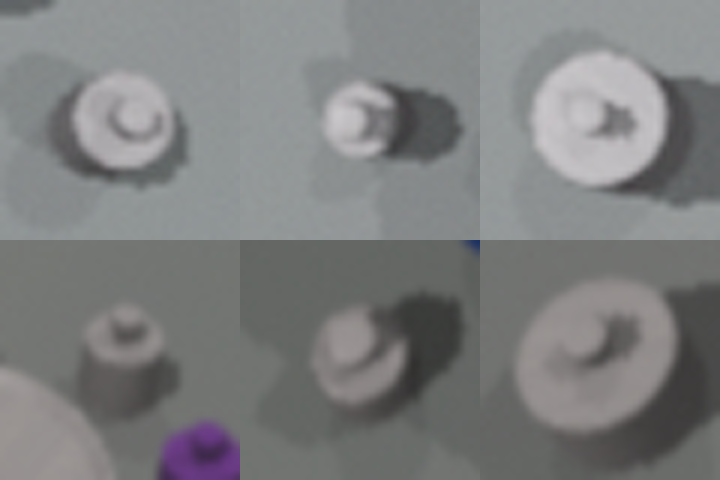

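```bash
python3 - <<'E'
from h import *
for k,a,b,z in[('mid disc',(398.1,171.6),(295.3,118.8),.038),('mid knob',(399.75,171.1),(295.4,115.6),.053),('small disc',(119.75,233.6),(171.8,341.5),.031),('small knob',(117.75,233.75),(170.3,339.3),.046)]:
    print(k,*tri(a,b),plane("top",a,z).round(4),plane("side",b,z).round(4))
for n,f in(("top","pics/top0.png"),("side","pics/side0.png")):
    I=cv2.imread(f).astype(int); m=((I[:,:,2]-I[:,:,1])>0).astype(np.uint8)*255
    m=cv2.medianBlur(m,5)
    for c in cv2.findContours(m,cv2.RETR_EXTERNAL,cv2.CHAIN_APPROX_NONE)[0]:
        if cv2.contourArea(c)>90:
            h=cv2.convexHull(c); 
            e=cv2.fitEllipse(h);print(n,cv2.contourArea(c),np.round(e[0],1),np.round(e[1],1),round(e[2]), plane(n,e[0],.108).round(4),plane(n,e[0],.072).round(4))
    cv2.imwrite(f"pics/m_{n}.png",m)
E
python3 -c "
import cv2,numpy as np
cv2.imwrite('pics/mm.png',cv2.resize(np.hstack([cv2.imread('pics/m_top.png'),cv2.imread('pics/m_side.png')]),(800,300)))"
```

```text
mid disc [ 0.5838504  -0.33330884  0.0393644 ] 0.0014501653572449504 [ 0.5847 -0.3334  0.038 ] [ 0.584  -0.3351  0.038 ]
mid knob [ 0.58405332 -0.33271385  0.05187873] 9.976059411446107e-05 [ 0.5839 -0.3323  0.053 ] [ 0.5834 -0.3316  0.053 ]
small disc [0.42548163 0.33630624 0.03010207] 0.0011822078772947893 [0.4259 0.3364 0.031 ] [0.4247 0.336  0.031 ]
small knob [0.42560398 0.33639059 0.04526873] 0.0007213605515831904 [0.4259 0.3364 0.046 ] [0.4251 0.3362 0.046 ]
top 473.5 [260.5 392.1] [43.8 63. ] 78 [ 0.0896 -0.0049  0.108 ] [ 0.076  -0.0055  0.072 ]
top 3077.0 [ 22.  308.6] [53.9 95. ] 70 [0.2619 0.519  0.108 ] [0.2547 0.5382 0.072 ]
top 391.5 [406.6 251.7] [22.3 23.7] 121 [ 0.3959 -0.3269  0.108 ] [ 0.3938 -0.3397  0.072 ]
top 117.5 [120.8 233.4] [11.3 14.6] 83 [0.4282 0.3098 0.108 ] [0.4274 0.3211 0.072 ]
top 265.5 [377.4 202.6] [17.5 21.2] 85 [ 0.5046 -0.2623  0.108 ] [ 0.5066 -0.2727  0.072 ]
top 220.5 [396.4 172.2] [15.7 19.4] 73 [ 0.5741 -0.306   0.108 ] [ 0.5787 -0.318   0.072 ]
top 421.5 [122.3 170.1] [21.9 26.1] 107 [0.5697 0.3119 0.108 ] [0.5742 0.3232 0.072 ]
top 3635
[... 647 characters left out ...]
8. ] 134 [-0.0547 -0.1216  0.108 ] [-0.0696 -0.1511  0.072 ]
side 776.5 [135.  179.8] [15.9 83.8] 52 [0.7205 0.1453 0.108 ] [0.7498 0.131  0.072 ]
side 270.5 [307.4 142.7] [16.6 22.4] 16 [ 0.4726 -0.2051  0.108 ] [ 0.4878 -0.2394  0.072 ]
side 249.5 [357.2 135.9] [16.4 20.5] 98 [ 0.3852 -0.3061  0.108 ] [ 0.3954 -0.3461  0.072 ]
side 8325.5 [235.3 183.3] [ 76.  180.1] 37 [0.5329 0.0099 0.108 ] [ 0.5515 -0.0121  0.072 ]
side 3159.5 [456.  135.1] [ 43.2 248.5] 28 [ 0.1854 -0.4686  0.108 ] [ 0.1842 -0.5179  0.072 ]
side 7247.0 [516.  92.] [28.3 62.9] 0 [ 0.1066 -0.7611  0.108 ] [ 0.1009 -0.8271  0.072 ]
side 11207.5 [266.1 -27.6] [18.4 96.4] 0 [ 1.1677 -0.9844  0.108 ] [ 1.2226 -1.0631  0.072 ]
```

View pics/mm.png

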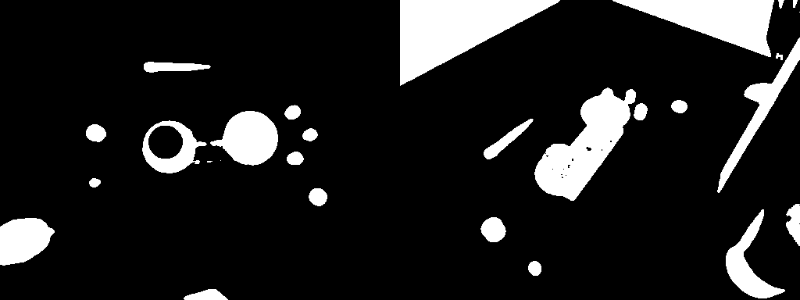

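Mask view: both pans, all the weights and the look-alikes are cleanly separated. The heights come out at 0.039/0.052 for the middle weight and 0.030/0.045 for the small one, which fits the given sizes. That puts the middle weight at (0.584,-0.333) and the small one at (0.4255,0.336). I'll move toward the middle weight.

play_rows:
  targets:
    - [-0.22, -0.96, 0, 0, 0, 0]
    - [-0.22, -0.96, 0, 0, 0, 0]
    - [-0.22, -0.96, 0, 0, 0, 0]
    - [-0.22, -0.96, 0, 0, 0, 0]
    - [-0.22, -0.96, 0, 0, 0, 0]
    - [-0.22, -0.96, 0, 0, 0, 0]
    - [-0.22, -0.96, 0, 0, 0, 0]
    - [-0.22, -0.96, 0, 0, 0, 0]
  grip: 0

```text
time: 1.1
eef_pos: [0.348, -0.4521, 0.2558]
eef_rot: [[0.237, -0.972, -0.001], [-0.972, -0.237, 0.001], [-0.001, 0.0, -1.0]]
ft_force: [-0.9, 0.0, 0.6]
grip_width: 0.0856
```

play_rows:
  targets:
    - [-0.22, -0.96, 0, 0, 0, 0]
    - [-0.22, -0.96, 0, 0, 0, 0]
    - [-0.22, -0.96, 0, 0, 0, 0]
    - [-0.22, -0.96, 0, 0, 0, 0]
    - [-0.22, -0.96, 0.5, 0, 0, 0]
    - [-0.22, -0.96, 0.5, 0, 0, 0]
    - [-0.22, -0.96, 0.5, 0, 0, 0]
    - [-0.22, -0.96, 0.5, 0, 0, 0]

```text
time: 2.1
eef_pos: [0.5593, -0.3464, 0.1952]
eef_rot: [[0.237, -0.972, -0.001], [-0.972, -0.237, 0.001], [-0.001, 0.001, -1.0]]
ft_force: [-0.5, -0.2, 1.0]
grip_width: 0.0852
```

play_rows:
  targets:
    - [-0.22, -0.94, 0.5, 0, 0, 0]
    - [0, 0, 0, 0, 0, 0]
    - [0, 0, 0, 0, 0, 0]

```text
time: 2.48
eef_pos: [0.584, -0.334, 0.1809]
eef_rot: [[0.237, -0.972, -0.001], [-0.972, -0.237, 0.0], [-0.001, 0.001, -1.0]]
ft_force: [-0.2, -0.2, 0.1]
grip_width: 0.0852
```

```bash
cat >> h.py <<'E'
def to(X,o=None):
    o=o or get_obs();d=np.asarray(X)-o["eef_pos"]
    print("t",round(o["time"],2),"pos",o["eef_pos"].round(4),"w",round(o["grip_width"],4),"F",o["ft_force"].round(1),"rows(3cm):",(o["eef_rot"].T@d/.03).round(2))
E
python3 - <<'E'
from h import *
m=cv2.imread("pics/m_top.png",0)
k=cv2.getStructuringElement(cv2.MORPH_ELLIPSE,(25,25))
m[(cv2.blur(m,(1,1))>0)]=255
ff=m.copy();ff[160:205,190:235]=255
o=cv2.morphologyEx(ff,cv2.MORPH_OPEN,k)
for c in cv2.findContours(o,0,1)[0]:
    if 2000<cv2.contourArea(c):
        e=cv2.fitEllipse(cv2.convexHull(c));print(cv2.contourArea(c),np.round(e,1) if 0 else e)
        for z in(.072,.108):print(plane("top",e[0],z).round(4))
to([.584,-.333,.20]);print(get_obs()["eef_rot"].round(3).tolist(),get_obs()["joints"].round(2))
E
```

```text
3035.0 ((22.24123764038086, 308.4914855957031), (54.56653594970703, 88.7774429321289), 67.86258697509766)
[0.2549 0.5376 0.072 ]
[0.2621 0.5184 0.108 ]
3539.0 ((216.23619079589844, 187.6802215576172), (67.08293914794922, 68.99310302734375), 91.53129577636719)
[0.5363 0.1037 0.072 ]
[0.5332 0.1003 0.108 ]
3767.5 ((319.9637451171875, 176.39942932128906), (69.37791442871094, 70.93669128417969), 88.24874877929688)
[ 0.5662 -0.1382  0.072 ]
[ 0.562  -0.1328  0.108 ]
t 2.48 pos [ 0.584  -0.334   0.1809] w 0.0852 F [-0.2 -0.2  0.1] rows(3cm): [-0.03 -0.01 -0.64]
[[0.237, -0.972, -0.001], [-0.972, -0.237, 0.0], [-0.001, 0.001, -1.0]] [-0.58  0.5   1.39 -0.    1.26  0.75]
```

play_rows:
  targets:
    - [-0.03, 0, 0.8, 0, 0, 0]
    - [0, 0, 0.8, 0, 0, 0]
    - [0, 0, 0.8, 0, 0, 0]
    - [0, 0, 0.8, 0, 0, 0]
    - [0, 0, 0.7, 0, 0, 0]
    - [0, 0, 0.5, 0, 0, 0]
    - [0, 0, 0.45, 0, 0, 0]
    - [0, 0, 0, 0, 0, 0]

```text
time: 3.48
eef_pos: [0.5836, -0.333, 0.035]
eef_rot: [[0.236, -0.972, -0.002], [-0.972, -0.236, 0.001], [-0.001, 0.001, -1.0]]
ft_force: [-0.8, -0.3, 0.7]
grip_width: 0.0853
```

play_rows:
  targets:
    - [0, 0, 0, 0, 0, 0]
    - [0, 0, 0, 0, 0, 0]
    - [0, 0, 0, 0, 0, 0]
    - [0, 0, 0, 0, 0, 0]
    - [0, 0, 0, 0, 0, 0]
    - [0, 0, 0, 0, 0, 0]
  grip: 1

```text
time: 4.22
eef_pos: [0.5852, -0.3337, 0.037]
eef_rot: [[0.237, -0.972, 0.002], [-0.972, -0.237, -0.001], [0.002, -0.002, -1.0]]
ft_force: [-0.9, -0.1, 5.7]
grip_width: 0.0385
```

play_rows:
  targets:
    - [0, 0, -0.2, 0, 0, 0]
    - [0, 0, -0.6, 0, 0, 0]
    - [0, 0, -1, 0, 0, 0]
    - [0, 0, -1, 0, 0, 0]
    - [0, 0, -1, 0, 0, 0]
    - [0, 0, -1, 0, 0, 0]
    - [0, 0, -1, 0, 0, 0]
    - [0, 0, 0, 0, 0, 0]

```text
time: 5.22
eef_pos: [0.5858, -0.334, 0.2133]
eef_rot: [[0.237, -0.972, 0.006], [-0.972, -0.237, -0.004], [0.005, -0.005, -1.0]]
ft_force: [-0.1, -0.4, -4.7]
grip_width: 0.0384
```

Run:
```python
from h import *
S=cv2.cvtColor(grab_frame("side"),cv2.COLOR_RGB2BGR)
o=get_obs();u,v=proj("side",o["eef_pos"]).astype(int);print(u,v,proj("side",o["eef_pos"]-[0,0,.037]))
cv2.imwrite("pics/s1.png",crop(S,u,max(v,60),60,5))
to([.562+.994*.028,-.133+.109*.028,.19])
```

```text
302 67 [300.67606788  79.93022518]
t 5.28 pos [ 0.5847 -0.3333  0.2111] w 0.0384 F [-0.1  0.1 -4.4] rows(3cm): [-6.55 -1.77  0.69]
```

View pics/s1.png

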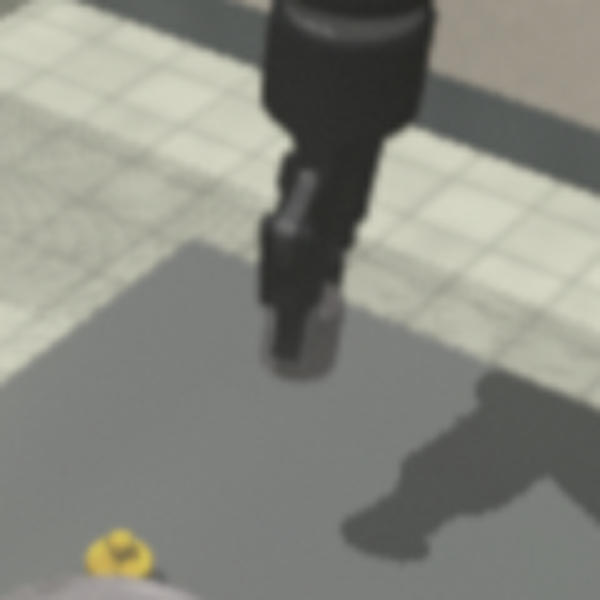

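The side view shows the weight held upright, with its base at about crop (300,378) and the fingers on its body. The wrist reads -4.4 N, so it's the 400 g one.

play_rows:
  targets:
    - [-0.5, -0.14, 0, 0, 0, 0]
    - [-0.95, -0.25, 0, 0, 0, 0]
    - [-0.95, -0.25, 0, 0, 0, 0]
    - [-0.95, -0.26, 0, 0, 0, 0]
    - [-0.95, -0.26, 0, 0, 0, 0]
    - [-0.95, -0.26, 0, 0, 0, 0]
    - [-0.8, -0.21, 0, 0, 0, 0]
    - [-0.5, -0.14, 0, 0, 0, 0]

```text
time: 6.28
eef_pos: [0.588, -0.1272, 0.208]
eef_rot: [[0.238, -0.971, -0.004], [-0.971, -0.238, 0.002], [-0.002, 0.003, -1.0]]
ft_force: [0.1, 0.1, -4.2]
grip_width: 0.0381
```

play_rows:
  targets:
    - [0, 0, 0.5, 0, 0, 0]
    - [0, 0, 0.6, 0, 0, 0]
    - [0, 0, 0.5, 0, 0, 0]
    - [0, 0, 0.3, 0, 0, 0]
    - [0, 0, 0, 0, 0, 0]
    - [0, 0, 0, 0, 0, 0]

```text
time: 7.02
eef_pos: [0.59, -0.13, 0.1532]
eef_rot: [[0.236, -0.972, 0.001], [-0.972, -0.236, -0.0], [0.001, -0.001, -1.0]]
ft_force: [-0.2, 0.4, -4.3]
grip_width: 0.0385
```

Run:
```python
from h import *
for n in("side","top"):
    I=cv2.cvtColor(grab_frame(n),cv2.COLOR_RGB2BGR);u,v=(263,145) if n=="side" else (320,177)
    cv2.imwrite(f"pics/{n}2.png",crop(I,u,v,50,4))
cv2.imwrite("pics/2.png",np.hstack([cv2.imread("pics/side2.png"),cv2.imread("pics/top2.png")]))
to([.562+.994*.028,-.133+.109*.028,.142])
```

```text
t 7.12 pos [ 0.5901 -0.1299  0.1536] w 0.0386 F [-0.4  0.2 -4.3] rows(3cm): [-0.    0.01  0.39]
```

View pics/2.png

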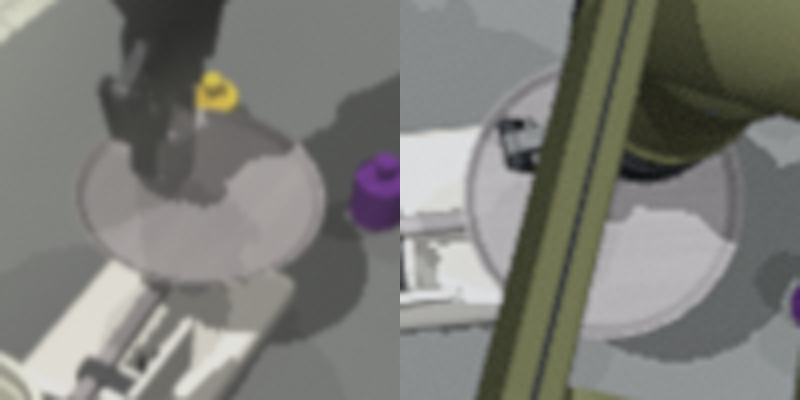

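The weight hangs over the far half of the pan, with its base at side crop (165,195). The pan ellipse is centred at crop (200,205). Lowering in small steps.

play_rows:
  targets:
    - [0, 0, 0.15, 0, 0, 0]
    - [0, 0, 0.1, 0, 0, 0]
    - [0, 0, 0.06, 0, 0, 0]
    - [0, 0, 0, 0, 0, 0]

```text
time: 7.62
eef_pos: [0.5893, -0.1296, 0.1432]
eef_rot: [[0.237, -0.972, -0.001], [-0.972, -0.237, 0.0], [-0.0, 0.0, -1.0]]
ft_force: [0.1, -0.2, -5.4]
grip_width: 0.0382
```

play_rows:
  targets:
    - [0, 0, 0.05, 0, 0, 0]
    - [0, 0, 0.05, 0, 0, 0]
    - [0, 0, 0, 0, 0, 0]

```text
time: 8.0
eef_pos: [0.5893, -0.1296, 0.1404]
eef_rot: [[0.237, -0.972, -0.0], [-0.972, -0.237, 0.0], [-0.0, 0.0, -1.0]]
ft_force: [0.7, -0.1, -4.4]
grip_width: 0.0379
```

play_rows:
  targets:
    - [0, 0, 0.05, 0, 0, 0]
    - [0, 0, 0, 0, 0, 0]

```text
time: 8.25
eef_pos: [0.5895, -0.1297, 0.1395]
eef_rot: [[0.237, -0.972, 0.0], [-0.972, -0.237, -0.0], [0.0, -0.0, -1.0]]
ft_force: [-0.6, 1.1, -0.8]
grip_width: 0.0382
```

play_rows:
  targets:
    - [0, 0, 0.05, 0, 0, 0]
    - [0, 0, 0, 0, 0, 0]

```text
time: 8.5
eef_pos: [0.5895, -0.1297, 0.1377]
eef_rot: [[0.237, -0.972, 0.0], [-0.972, -0.237, -0.0], [0.0, -0.0, -1.0]]
ft_force: [-0.9, -0.1, 1.2]
grip_width: 0.0385
```

Contact came at TCP z≈0.1395. Backing off a touch, then releasing partway.

play_rows:
  targets:
    - [0, 0, -0.04, 0, 0, 0]
    - [0, 0, 0, 0, 0, 0]

```text
time: 8.75
eef_pos: [0.5895, -0.1296, 0.1389]
eef_rot: [[0.237, -0.972, 0.0], [-0.972, -0.237, -0.0], [0.0, -0.0, -1.0]]
ft_force: [-1.2, 0.0, 1.1]
grip_width: 0.0383
```

play_rows:
  targets:
    - [0, 0, 0, 0, 0, 0]
    - [0, 0, 0, 0, 0, 0]
    - [0, 0, 0, 0, 0, 0]
    - [0, 0, 0, 0, 0, 0]
  grip: 0.3

```text
time: 9.25
eef_pos: [0.5896, -0.1297, 0.1387]
eef_rot: [[0.237, -0.972, 0.0], [-0.972, -0.237, -0.0], [0.0, -0.0, -1.0]]
ft_force: [0.5, -0.4, -0.3]
grip_width: 0.06
```

play_rows:
  targets:
    - [0, 0, -0.3, 0, 0, 0]
    - [0, 0, -0.6, 0, 0, 0]
    - [0, 0, -1, 0, 0, 0]
    - [0, 0, -1, 0, 0, 0]
    - [0, 0, -1, 0, 0, 0]
    - [0, 0, 0, 0, 0, 0]

```text
time: 10.0
eef_pos: [0.5913, -0.1302, 0.2593]
eef_rot: [[0.237, -0.972, 0.007], [-0.972, -0.237, -0.002], [0.004, -0.006, -1.0]]
ft_force: [1.2, 0.4, 0.6]
grip_width: 0.0602
```

Run:
```python
from h import *
I=cv2.cvtColor(grab_frame("side"),cv2.COLOR_RGB2BGR);cv2.imwrite("pics/3.png",crop(I,263,145,60,5))
to([.4255,.336,.26])
print(get_obs()["joints"].round(2))
```

```text
t 10.05 pos [ 0.5902 -0.1299  0.2574] w 0.0598 F [-1.1 -0.1 -0.6] rows(3cm): [-16.39   1.66  -0.12]
[-0.29  0.35  1.44 -0.    1.35  1.05]
```

View pics/3.png

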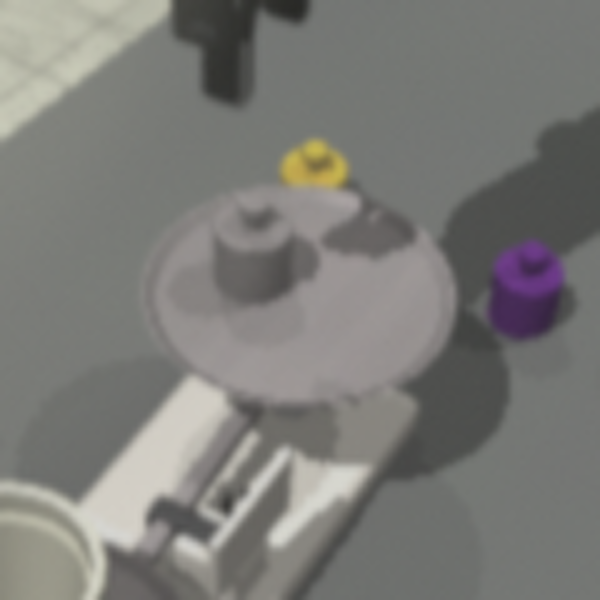

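The middle weight stands upright in the far half of the pan, crop (255,255), and the pan is still up. On to the small weight with a narrower opening, because the blue look-alike is beside it.

play_rows:
  targets:
    - [-0.6, 0.06, 0, 0, 0, 0]
    - [-0.98, 0.1, 0, 0, 0, 0]
    - [-0.98, 0.1, 0, 0, 0, 0]
    - [-0.98, 0.1, 0, 0, 0, 0]
    - [-0.98, 0.1, 0, 0, 0, 0]
    - [-0.98, 0.1, 0, 0, 0, 0]
    - [-0.98, 0.1, 0, 0, 0, 0]
    - [-0.98, 0.1, 0, 0, 0, 0]
  grip: 0.4

```text
time: 11.05
eef_pos: [0.5121, 0.0841, 0.2542]
eef_rot: [[0.237, -0.972, -0.004], [-0.972, -0.237, 0.0], [-0.001, 0.004, -1.0]]
ft_force: [-0.0, 0.3, -0.7]
grip_width: 0.0512
```

play_rows:
  targets:
    - [-0.98, 0.1, 0, 0, 0, 0]
    - [-0.98, 0.1, 0, 0, 0, 0]
    - [-0.98, 0.1, 0, 0, 0, 0]
    - [-0.98, 0.1, 0, 0, 0, 0]
    - [-0.98, 0.1, 0, 0, 0, 0]
    - [-0.98, 0.1, 0, 0, 0, 0]
    - [-0.98, 0.1, 0, 0, 0, 0]
    - [-0.98, 0.1, 0, 0, 0, 0]

```text
time: 12.05
eef_pos: [0.433, 0.3061, 0.2542]
eef_rot: [[0.237, -0.971, -0.003], [-0.971, -0.237, -0.001], [0.001, 0.004, -1.0]]
ft_force: [-0.6, -0.6, 0.4]
grip_width: 0.0514
```

play_rows:
  targets:
    - [-0.98, 0.1, 0.5, 0, 0, 0]
    - [-0.1, 0, 0.8, 0, 0, 0]
    - [0, 0, 0.8, 0, 0, 0]
    - [0, 0, 0.4, 0, 0, 0]
    - [0, 0, 0, 0, 0, 0]
    - [0, 0, 0, 0, 0, 0]

```text
time: 12.8
eef_pos: [0.4251, 0.3362, 0.1812]
eef_rot: [[0.236, -0.972, 0.001], [-0.972, -0.236, 0.001], [-0.0, -0.001, -1.0]]
ft_force: [-0.3, 1.1, -0.2]
grip_width: 0.051
```

Run:
```python
from h import *
b=plane("top",(148,232.5),.035);print(b)
I=cv2.cvtColor(grab_frame("side"),cv2.COLOR_RGB2BGR);cv2.imwrite("pics/4.png",crop(I,172,324,60,5))
to([.4255,.336,.034])
print(get_obs()["joints"].round(2),get_obs()["eef_rot"].round(3).tolist())
```

```text
[0.42953303 0.26792625 0.035     ]
t 12.85 pos [0.4253 0.3363 0.1815] w 0.0514 F [ 0.  -0.2  0.1] rows(3cm): [0.01 0.   4.92]
[0.59 0.33 1.68 0.   1.13 1.92] [[0.236, -0.972, 0.001], [-0.972, -0.236, 0.001], [-0.001, -0.001, -1.0]]
```

View pics/4.png

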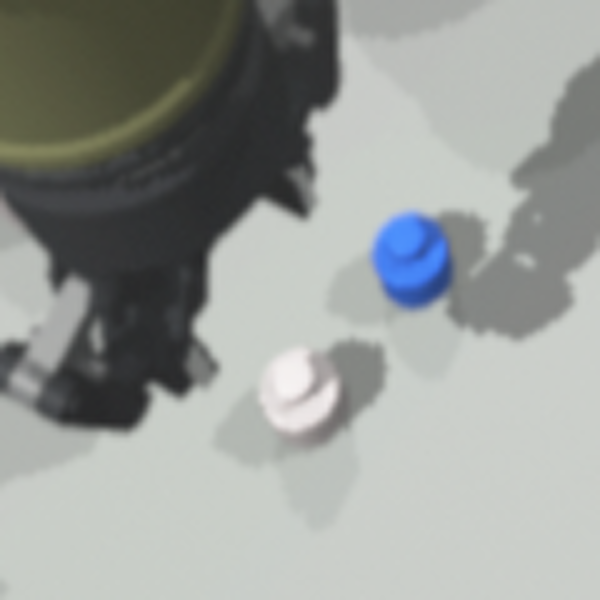

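The small grey weight is at crop (300,395) and the blue one at (410,260), which is clear. Descending.

play_rows:
  targets:
    - [0, 0, 0.8, 0, 0, 0]
    - [0, 0, 0.9, 0, 0, 0]
    - [0, 0, 0.8, 0, 0, 0]
    - [0, 0, 0.7, 0, 0, 0]
    - [0, 0, 0.7, 0, 0, 0]
    - [0, 0, 0.6, 0, 0, 0]
    - [0, 0, 0.45, 0, 0, 0]
    - [0, 0, 0, 0, 0, 0]

```text
time: 13.85
eef_pos: [0.4247, 0.3358, 0.0318]
eef_rot: [[0.236, -0.972, -0.001], [-0.972, -0.236, -0.001], [0.0, 0.001, -1.0]]
ft_force: [0.3, 0.6, 0.9]
grip_width: 0.0512
```

play_rows:
  targets:
    - [0, 0, 0, 0, 0, 0]
    - [0, 0, 0, 0, 0, 0]
    - [0, 0, 0, 0, 0, 0]
    - [0, 0, 0, 0, 0, 0]
    - [0, 0, 0, 0, 0, 0]
  grip: 1

```text
time: 14.48
eef_pos: [0.4255, 0.3364, 0.0332]
eef_rot: [[0.237, -0.972, 0.002], [-0.972, -0.237, 0.001], [-0.001, -0.002, -1.0]]
ft_force: [-0.2, -1.1, 6.8]
grip_width: 0.028
```

play_rows:
  targets:
    - [0, 0, -0.2, 0, 0, 0]
    - [0, 0, -0.6, 0, 0, 0]
    - [0, 0, -1, 0, 0, 0]
    - [0, 0, -1, 0, 0, 0]
    - [0, 0, -1, 0, 0, 0]
    - [0, 0, -1, 0, 0, 0]
    - [0, 0, -1, 0, 0, 0]
    - [0, 0, -1, 0, 0, 0]

```text
time: 15.48
eef_pos: [0.4241, 0.3357, 0.237]
eef_rot: [[0.237, -0.972, -0.001], [-0.972, -0.237, -0.0], [0.0, 0.001, -1.0]]
ft_force: [0.0, -0.2, -1.6]
grip_width: 0.0282
```

play_rows:
  targets:
    - [0, 0, -0.9, 0, 0, 0]
    - [0, 0, 0, 0, 0, 0]
    - [0, 0, 0, 0, 0, 0]

```text
time: 15.85
eef_pos: [0.424, 0.3355, 0.262]
eef_rot: [[0.237, -0.972, -0.002], [-0.972, -0.237, -0.001], [0.001, 0.002, -1.0]]
ft_force: [-0.6, -0.8, -2.3]
grip_width: 0.0279
```

Run:
```python
from h import *
I=cv2.cvtColor(grab_frame("side"),cv2.COLOR_RGB2BGR)
o=get_obs();u,v=proj("side",o["eef_pos"]-[0,0,.034]).astype(int);print(u,v)
cv2.imwrite("pics/5.png",crop(I,max(u,50),min(v,334),50,5))
to([.562-.994*.032,-.133-.109*.032,.26])
```

```text
151 305
t 15.9 pos [0.4238 0.3353 0.2616] w 0.0281 F [ 0.1 -0.3 -2.6] rows(3cm): [16.12  0.28  0.07]
```

View pics/5.png

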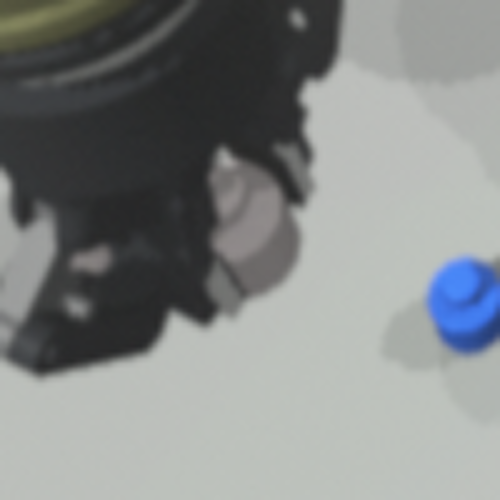

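The small weight is held upright, crop (258,240), and blue wasn't touched. Its 2.4 N load fits 200 g. Carrying it to the near half of the pan.

play_rows:
  targets:
    - [0.6, 0.02, 0, 0, 0, 0]
    - [0.97, 0.02, 0, 0, 0, 0]
    - [0.97, 0.02, 0, 0, 0, 0]
    - [0.97, 0.02, 0, 0, 0, 0]
    - [0.97, 0.02, 0, 0, 0, 0]
    - [0.97, 0.02, 0, 0, 0, 0]
    - [0.97, 0.02, 0, 0, 0, 0]
    - [0.97, 0.02, 0, 0, 0, 0]

```text
time: 16.9
eef_pos: [0.472, 0.1173, 0.2623]
eef_rot: [[0.236, -0.972, -0.002], [-0.972, -0.236, -0.001], [0.0, 0.002, -1.0]]
ft_force: [-0.4, -0.2, -2.2]
grip_width: 0.0281
```

play_rows:
  targets:
    - [0.97, 0.02, 0, 0, 0, 0]
    - [0.97, 0.02, 0, 0, 0, 0]
    - [0.97, 0.02, 0, 0, 0, 0]
    - [0.97, 0.02, 0, 0, 0, 0]
    - [0.97, 0.02, 0, 0, 0, 0]
    - [0.97, 0.02, 0, 0, 0, 0]
    - [0.97, 0.02, 0, 0, 0, 0]
    - [0.97, 0.02, 0, 0, 0, 0]

```text
time: 17.9
eef_pos: [0.5219, -0.1097, 0.2622]
eef_rot: [[0.236, -0.972, -0.002], [-0.972, -0.236, 0.0], [-0.001, 0.002, -1.0]]
ft_force: [-0.2, -0.3, -1.3]
grip_width: 0.0284
```

play_rows:
  targets:
    - [0.9, 0, 0, 0, 0, 0]
    - [0.05, 0, 0.6, 0, 0, 0]
    - [0, 0, 0.9, 0, 0, 0]
    - [0, 0, 0.9, 0, 0, 0]
    - [0, 0, 0.6, 0, 0, 0]
    - [0, 0, 0, 0, 0, 0]
    - [0, 0, 0, 0, 0, 0]

```text
time: 18.77
eef_pos: [0.5297, -0.1361, 0.1734]
eef_rot: [[0.236, -0.972, -0.0], [-0.972, -0.236, -0.0], [0.0, 0.0, -1.0]]
ft_force: [0.1, -0.2, -1.1]
grip_width: 0.028
```

Run:
```python
from h import *
I=cv2.cvtColor(grab_frame("side"),cv2.COLOR_RGB2BGR)
cv2.imwrite("pics/6.png",crop(I,263,145,55,5))
to([.562-.994*.032,-.133-.109*.032,.137])
```

```text
t 18.82 pos [ 0.5301 -0.1361  0.1739] w 0.0283 F [ 0.8 -0.1 -2. ] rows(3cm): [0.01 0.   1.23]
```

View pics/6.png

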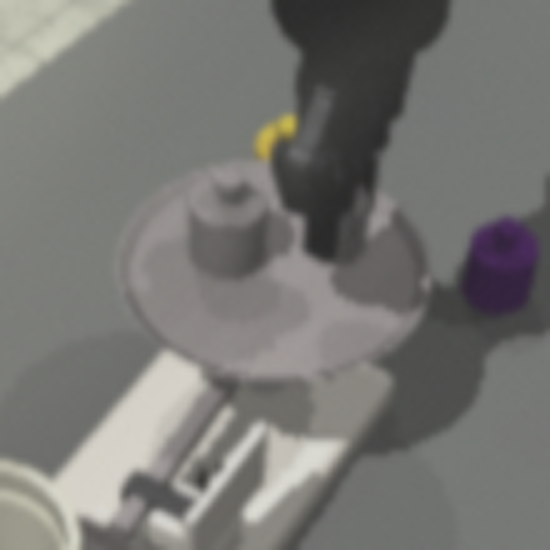

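The small weight hangs in the near half of the pan, tips at crop (335,255), well clear of the middle weight at (230,235). Lowering it and following the pan down to level before release.

play_rows:
  targets:
    - [0, 0, 0.5, 0, 0, 0]
    - [0, 0, 0.4, 0, 0, 0]
    - [0, 0, 0.15, 0, 0, 0]
    - [0, 0, 0.05, 0, 0, 0]
    - [0, 0, 0, 0, 0, 0]

```text
time: 19.45
eef_pos: [0.5299, -0.1355, 0.1402]
eef_rot: [[0.237, -0.972, 0.0], [-0.972, -0.237, -0.0], [0.0, -0.0, -1.0]]
ft_force: [0.2, -1.0, -1.8]
grip_width: 0.0282
```

play_rows:
  targets:
    - [0, 0, 0.05, 0, 0, 0]
    - [0, 0, 0.05, 0, 0, 0]
    - [0, 0, 0.05, 0, 0, 0]
    - [0, 0, 0.05, 0, 0, 0]
    - [0, 0, 0, 0, 0, 0]

```text
time: 20.08
eef_pos: [0.5298, -0.1356, 0.1341]
eef_rot: [[0.237, -0.972, -0.0], [-0.972, -0.237, 0.0], [-0.0, 0.0, -1.0]]
ft_force: [-0.1, 0.3, -1.3]
grip_width: 0.0282
```

play_rows:
  targets:
    - [0, 0, 0.05, 0, 0, 0]
    - [0, 0, 0.05, 0, 0, 0]
    - [0, 0, 0.05, 0, 0, 0]
    - [0, 0, 0.05, 0, 0, 0]
    - [0, 0, 0, 0, 0, 0]

```text
time: 20.7
eef_pos: [0.5297, -0.1356, 0.128]
eef_rot: [[0.237, -0.972, -0.0], [-0.972, -0.237, 0.0], [-0.0, 0.0, -1.0]]
ft_force: [-1.2, -0.2, -0.8]
grip_width: 0.0276
```

play_rows:
  targets:
    - [0, 0, 0.06, 0, 0, 0]
    - [0, 0, 0.06, 0, 0, 0]
    - [0, 0, 0.06, 0, 0, 0]
    - [0, 0, 0.06, 0, 0, 0]
    - [0, 0, 0, 0, 0, 0]

```text
time: 21.32
eef_pos: [0.5298, -0.1355, 0.1208]
eef_rot: [[0.237, -0.972, -0.0], [-0.972, -0.237, 0.0], [-0.0, 0.0, -1.0]]
ft_force: [-1.3, 0.7, -0.7]
grip_width: 0.0284
```

play_rows:
  targets:
    - [0, 0, 0.05, 0, 0, 0]
    - [0, 0, 0.03, 0, 0, 0]
    - [0, 0, 0, 0, 0, 0]
    - [0, 0, 0, 0, 0, 0]

```text
time: 21.82
eef_pos: [0.5297, -0.1356, 0.1186]
eef_rot: [[0.237, -0.972, -0.0], [-0.972, -0.237, 0.0], [-0.0, 0.0, -1.0]]
ft_force: [0.2, 0.2, 0.2]
grip_width: 0.0284
```

Run:
```python
from h import *
I=cv2.cvtColor(grab_frame("side"),cv2.COLOR_RGB2BGR)
cv2.imwrite("pics/7.png",crop(I,245,160,70,5))
to([.5301,-.1361,.118])
```

```text
t 21.88 pos [ 0.5297 -0.1355  0.1186] w 0.0279 F [-1.7 -0.2 -0.6] rows(3cm): [ 0.02 -0.01  0.02]
```

View pics/7.png

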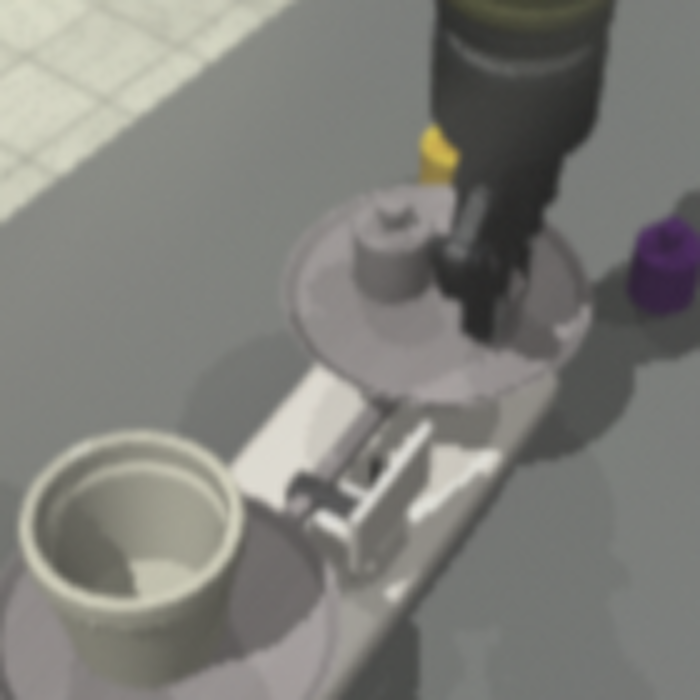

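The pan has sunk with the weight and the wrist reads about 0 N, so the small weight is resting on the pan. Releasing.

play_rows:
  targets:
    - [0, 0, 0, 0, 0, 0]
    - [0, 0, 0, 0, 0, 0]
    - [0, 0, 0, 0, 0, 0]
    - [0, 0, 0, 0, 0, 0]
  grip: 0.4

```text
time: 22.38
eef_pos: [0.5299, -0.1356, 0.1186]
eef_rot: [[0.237, -0.972, 0.0], [-0.972, -0.237, -0.0], [0.0, -0.0, -1.0]]
ft_force: [-0.2, -0.3, 0.7]
grip_width: 0.0513
```

play_rows:
  targets:
    - [0, 0, -0.2, 0, 0, 0]
    - [0, 0, -0.4, 0, 0, 0]
    - [0, 0, -0.8, 0, 0, 0]
    - [0, 0, -1, 0, 0, 0]
    - [0, 0, -1, 0, 0, 0]
    - [0, 0, -1, 0, 0, 0]
    - [0, 0, 0, 0, 0, 0]
    - [0, 0, 0, 0, 0, 0]

```text
time: 23.38
eef_pos: [0.5293, -0.1354, 0.2506]
eef_rot: [[0.237, -0.972, -0.0], [-0.972, -0.237, 0.0], [-0.0, 0.0, -1.0]]
ft_force: [-0.5, -0.2, -0.7]
grip_width: 0.0511
```

play_rows:
  targets:
    - [0.8, 0.2, 0, 0, 0, 0]
    - [1, 0.2, 0, 0, 0, 0]
    - [1, 0.2, 0, 0, 0, 0]
    - [1, 0.2, 0, 0, 0, 0]
    - [1, 0.2, 0, 0, 0, 0]
    - [1, 0.2, 0, 0, 0, 0]
    - [0.5, 0, 0, 0, 0, 0]
    - [0, 0, 0, 0, 0, 0]

```text
time: 24.38
eef_pos: [0.5393, -0.328, 0.2494]
eef_rot: [[0.235, -0.972, -0.001], [-0.972, -0.235, 0.001], [-0.002, 0.001, -1.0]]
ft_force: [0.0, 1.1, 0.4]
grip_width: 0.051
```

Run:
```python
from h import *
I=cv2.cvtColor(grab_frame("side"),cv2.COLOR_RGB2BGR);T=cv2.cvtColor(grab_frame("top"),cv2.COLOR_RGB2BGR)
cv2.imwrite("pics/8.png",np.hstack([cv2.resize(I[90:230,170:310],(400,400),interpolation=2),cv2.resize(T[110:250,195:335] if 0 else T[107:247,210:350],(400,400),interpolation=2)]))
cv2.imwrite("pics/side8.png",I);cv2.imwrite("pics/top8.png",T)
# floor height marks: predicted pan-rim extremes in side view at level (.090) vs start (.108)
for z in(.108,.090,.072):print(z,[proj("side",[.562+.08*np.cos(a),-.133+.08*np.sin(a),z]).round(1).tolist() for a in(-np.pi/2-.11,.11+0,np.pi)])
to([0,0,0])
```

```text
0.108 [[282.7, 127.6], [235.3, 131.3], [288.4, 157.5]]
0.09 [[282.1, 132.7], [235.5, 136.4], [287.7, 162.4]]
0.072 [[281.5, 137.6], [235.6, 141.3], [287.0, 167.2]]
t 24.48 pos [ 0.5392 -0.3266  0.2499] w 0.0515 F [-1.   0.3 -0.6] rows(3cm): [-14.82  14.88   8.37]
```

View pics/8.png

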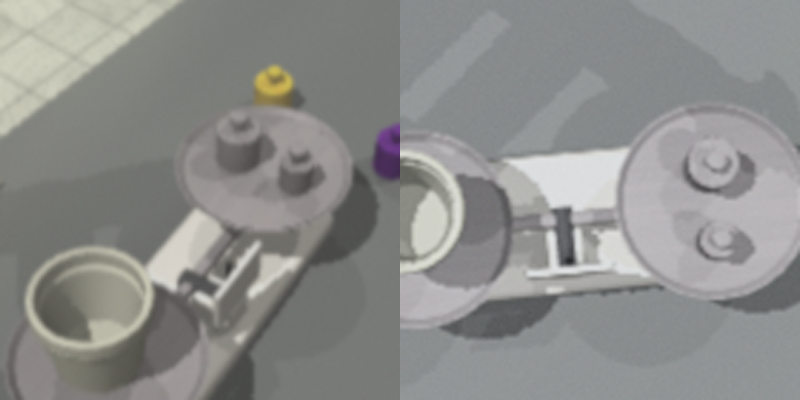

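Both weights stand upright side by side (top view 712,163 and 720,240). The pot is in its own pan and both pans look level. I'll check the height numerically after one more second.

play_rows:
  targets:
    - [0, 0, 0, 0, 0, 0]
    - [0, 0, 0, 0, 0, 0]
    - [0, 0, 0, 0, 0, 0]
    - [0, 0, 0, 0, 0, 0]
    - [0, 0, 0, 0, 0, 0]
    - [0, 0, 0, 0, 0, 0]
    - [0, 0, 0, 0, 0, 0]
    - [0, 0, 0, 0, 0, 0]

```text
time: 25.48
eef_pos: [0.5395, -0.3277, 0.2506]
eef_rot: [[0.237, -0.972, -0.0], [-0.972, -0.237, 0.0], [-0.0, 0.0, -1.0]]
ft_force: [0.1, -0.6, 0.5]
grip_width: 0.0512
```

Run:
```python
from h import *
print("mid knob",tri((320.5,161.8),(253.5,130.5)),"small knob",tri((322.9,189.5),(274.2,142)))
S=cv2.cvtColor(grab_frame("side"),cv2.COLOR_RGB2BGR)
print("motion since pic 8:",np.abs(S.astype(int)-cv2.imread("pics/side8.png"))[95:280,160:300].mean())
# vertical shift of the pan's right-hand rim between start, and now
A=cv2.imread("pics/side0.png");a=A[148:172,245:285]   # near front rim of empty pan
for n,(y,x,h,w) in {"rim front empty":(150,250,16,28),"rim front pot":(222,180,24,45)}.items():
    r=cv2.matchTemplate(S[y-12:y+h+12,x-4:x+w+4],A[y:y+h,x:x+w],cv2.TM_CCOEFF_NORMED)
    _,s,_,l=cv2.minMaxLoc(r);print(n,"shift px",l[0]-4,l[1]-12,round(s,2))
# top view, expected pan centre at level
T=cv2.cvtColor(grab_frame("top"),cv2.COLOR_RGB2BGR).astype(int)
m=cv2.medianBlur(((T[:,:,2]-T[:,:,1])>0).astype(np.uint8)*255,5);m[160:205,190:235]=255
cv2.circle(m,(320,176),28,255,-1)
o=cv2.morphologyEx(m,cv2.MORPH_OPEN,cv2.getStructuringElement(cv2.MORPH_ELLIPSE,(25,25)))
for c in cv2.findContours(o,0,1)[0]:
    if 2000<cv2.contourArea(c)<5000:print("top ellipse",[np.round(v,1) for v in cv2.fitEllipse(cv2.convexHull(c))])
```

```text
mid knob (array([ 0.58965482, -0.13033153,  0.13657675]), np.float64(0.002933630935477368)) small knob (array([ 0.52990919, -0.13670538,  0.12843828]), np.float64(0.0018369894127873803))
motion since pic 8: 0.45963963963963966
rim front empty shift px 0 7 0.7
rim front pot shift px -1 -4 0.9
top ellipse [array([ 22. , 308.5]), array([54.5, 90. ]), np.float64(68.6)]
top ellipse [array([215.9, 187.4]), array([67.7, 69.1]), np.float64(89.5)]
top ellipse [array([318.7, 177.2]), array([68.1, 69.6]), np.float64(100.0)]
```

```bash
python3 -c "
from cell import *
print(hand_in())"
```

```text
the job is handed in; nothing more can be done
None
```

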